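# Index the jig carrier and draw its plug gauge for a wear check

## Robot

A 7-joint arm with a two-finger parallel gripper is mounted at the origin on the work surface. World frame = base frame: x ahead of the robot, y to its left, z up, the work surface at z = 0. Lengths are in m, angles in rad, forces in N, time in s.
With the tool pointing down it reaches from about 0.4 to 0.85 m from the base axis. Payload 6.9 kg.
Tool frame: the origin (TCP) lies midway between the tips of the shut fingers; the grasp point (between the pads) lies behind it (ctrl.pinch_z is the z of the grasp point in the tool frame, in m); z points along the fingers, y is the line along which they close (so a half turn about z gives the same grasp; the last joint's range is limited). The gripper opens to 85 mm and grips with 20 to 120 N. Pads are 22 mm wide; open, the fingers measure 114 mm over their backs; the gripper's body (76 mm by 85 mm) begins 54 mm behind the grasp point. The pads swing forward as they close: fully open they stand 13 mm farther back than shut.
Start: joints at [-1.054, 0.507, -0.238, 1.5, 0.126, 1.149, -0.155], TCP at [0.25, 0.573, 0.231] pointing down, gripper open.
Joint ranges: [-3.08, 3.08], [-0.24, 2.05], [-1.43, 1.35], [0, 2.5], [-1.52, 4.66], [0.17, 1.96], [-2.89, 2.89]. Speed limits (rad/s): [2.39, 2.39, 3.14, 3.14, 3.14, 3.14, 3.14].

## Interface

Orientations are given as a unit quaternion [w, x, y, z].
In Python, from station import ctrl, get_state, vision, ticket, models gives the robot as it stands. Calls block until the motion is done:
- ctrl.movep(position, orientation): joint-space move of the TCP to a pose.
- ctrl.movel(position, frame=None, max_speed=0.15): straight line of the TCP; frame=None keeps the orientation; max_speed is the mean speed in m/s.
- ctrl.set_joints(angles): joint-space move.
- ctrl.ungrasp() and ctrl.close_gripper(force=None): open the fingers fully, or close them until they stop; force is the grip in N (None keeps the last).
- ctrl.pause(seconds).
- ctrl.ik(position, orientation): joint angles nearest the present ones, or None.
- get_state(): the state.
- vision.grab_frame(name): name is "scene" or "top" or "wrist"; returns (picture, depth): 420x560x3 uint8, blue, green, red; 420x560 float32, m along the optical axis (not along the pixel's ray), 0 where there is no reading.
- vision.camera_info(name): a dict with "mtx" (3x3 intrinsics, pixels), "R" (3x3) and "t" (3): a world point X has camera coordinates R X + t; the wrist camera has in their place "hand_eye" (4x4, takes a point from camera to tool coordinates, whose origin is the TCP and whose axes are the flange's). Camera axes: x right, y down, z forward; pixel columns grow to the right and rows downward; lengths in m; the calibration is good to about 2 mm. A picture is of the moment at which its call begins: read the wrist's pose just before it. camera_info takes no time and is no camera call.
A pose or a line that the arm cannot do raises ctrl.Unreachable and nothing moves.
- ticket.close_job(): hands the job in; it is judged then, once.
Trained networks look in the newest picture that a camera, given by its name, has taken for a name from the list of things; names that differ only in an ending like _2 or _b are one class to them, and where a whole thing is asked for, a point or a joint stands for the part that bears it (a point fixed in the world has none). Each returns a list of dicts, best first, with "p" (0 to 1); they miss things now and then, are a little off and sometimes report something else, mostly with a low value. They report only what shows in the picture. A call takes as long as a camera call.
- models.recognise(camera, target): "point" ([column, row] in pixels, amid what is visible of it).
- models.masks_of(camera, target): "mask" (420x560 bool, what is visible of it) and "point" ([column, row] in pixels, amid what is visible of it).
The state is a dict: "time": time; "qpos": joint angles; "qd": joint speeds; "tau": joint torques, N m; "tcp_pos": TCP position; "eef_rot": TCP orientation; "contact_force": force on the tool from outside, world axes, zero at the start; "wrist_torque": the same for the moment, N m; "width": finger opening in m; "gripper_force": force on a finger pad.
Only numpy, scipy, OpenCV 4.12 (cv2) and the standard library are available. Lean on these libraries where they do the work, as an engineer would, in place of code of your own. Each camera call takes 0.05 s, during which the arm holds its last target. There are 200 camera calls.

## Task

Slide the jig carrier along its rail until it clicks into the next station, without running past it, with the plug gauge still fully home in its bore. Then draw the plug gauge straight up about 30 mm without wrenching it sideways, so that the dark groove on its shank is clear of the bore while its lower end stays in it, and finish while still holding it there with the gripper, steady, for the wear check. Leave the other things on the bench where they are.

Things in the scene. Friction and masses are not known exactly. Their poses are not given: they have to be found in the camera images.
- carrier: The jig carrier, captive on the rail; origin at the middle of its plate's underside, 22 mm above the table. Aluminium plate 96 mm wide, 160 mm long, top 36 mm above the table; bore block near its leading end, push post near its trailing end. It starts 80 to 130 mm short of the next station. Dark ridges on its long edges at mid-length come opposite the index plates at a station.
- station (a point): Fixed on the rail's centre line, 22 mm above the table: the carrier's origin is here when it is in the next station. y axis along the rail in the direction of travel (within 0.35 rad of the table's y axis), z up. Steel index plates on both sides of the rail (8 mm thick, top 44 mm above the table) mark it; another pair, 70 mm further, marks the last station.
- rail: The slide rail, fixed to the table, 420 mm long, 120 mm wide; origin on the table, 40 mm behind the next station; axes as station. A spring-ball detent sits at each station; elsewhere the carrier slides with about 1 N of friction and stays where left. Clicking into a detent takes about 10 N, felt some 12 to 7 mm before the station; let go, the ball then centres it to about 1 mm from 4 mm either side.
- post_grip (a point): The carrier's push post: upright steel pin 18 mm in diameter, top 98 mm above the table; this point is on its axis, 74 mm above the table, 62 mm behind the carrier's middle. The bore block's near face is 65 mm ahead of the post's axis. Grip it from above with the fingers closing across the rail, or push it from behind.
- bore_block: Steel block 70 x 70 x 64 mm fixed on the carrier, its middle 38 mm ahead of the carrier's middle; origin at the centre of its underside, 36 mm above the table, z up, y along the direction of travel.
- bore_mouth (a point): Centre of the upright bore's mouth in the top of the bore block, 100 mm above the table; bore 19 mm in diameter, straight through the block; z up.
- plug: The plug gauge in the bore, 0.2 to 0.4 kg, loose, plain steel. Origin on its axis at the underside of its collar (at the bore mouth when home), z up. Below: shank 18 mm in diameter, 58 mm long, with a dark groove band 18 to 22 mm below the collar. Above: collar 30 mm in diameter, 7 mm high, then a handle 22 mm in diameter, 48 mm high.
- plug_grip (a point): Point on the plug gauge's axis, in the middle of its handle, 32 mm above the collar's underside (132 mm above the table when home).
- tape: Bystander: grey roll of tape standing flat, 90 mm across, 48 mm high; origin at the centre of its underside.
- bowl: Bystander: open bowl, 150 mm across, 65 mm high; origin at the centre of its underside.
- oil: Bystander: closed oil bottle, 52 mm across, 130 mm high; origin at the centre of its underside.
- offcut: Bystander: wooden offcut 130 x 50 x 30 mm; origin at the centre of its underside.
- driver: Bystander: screwdriver lying on the bench; origin under its middle.
- spare: Bystander: a smaller spare plug gauge lying loose on the bench (not the one to draw), 30 mm collar, about 100 mm long; origin at the centre of its underside.
- wrench: Bystander: wrench lying on the bench; origin under its middle.

How it is judged:
By the outcome, as a careful person would: the job done as asked, in the order asked, and still so for the second after the job is handed in, while the arm keeps its last pose, push and grip.
It also fails if it takes over 48 s, if anything falls off the work surface, if the arm or the gripper's body presses on something with over 40 N, if the wrist force passes 120 N, or if a joint passes its speed limit or range.

## Working session

There is one attempt and no reset: what is moved stays moved. The work goes in short steps, each a Python script; the robot and the scene stay as the last script left them, time stands still between calls to the robot, and variables do not carry over. Pictures are saved under pics/ and viewed, at most 10 in all, crops included, and the job is handed in when it is done.

```bash
ls; mkdir -p pics
cat > h.py <<'E'
import numpy as np, cv2
from station import ctrl, get_state, vision, ticket, models
def world(cam,d,pts):
    i=vision.camera_info(cam);K=np.array(i["mtx"]);R=np.array(i["R"]);t=np.array(i["t"])
    pts=np.atleast_2d(pts).astype(float);z=np.asarray(d)
    c=np.c_[(pts[:,0]-K[0,2])/K[0,0],(pts[:,1]-K[1,2])/K[1,1],np.ones(len(pts))]*z.reshape(-1,1)
    return (c-t)@R
E
python3 - <<'E'
from h import *
s=get_state();print(s["time"],s["tcp_pos"],s["eef_rot"],ctrl.pinch_z,s["width"])
for c in ["top","scene"]:
    p,d=vision.grab_frame(c);cv2.imwrite(f"pics/{c}0.png",p);np.save(f"{c}0.npy",d)
    for n in ["carrier","bore_block","plug","post_grip","rail"]:
        for r in models.masks_of(c,n)[:2]:
            m=r["mask"]&(d>0);v,u=np.nonzero(m);w=world(c,d[v,u],np.c_[u,v])
            print(c,n,round(r["p"],2),np.round(r["point"]),m.sum(),np.round(np.median(w,0),3),np.round(np.percentile(w,[2,98],axis=0),3).tolist())
            np.save(f"{c}_{n}.npy",m) if r["p"]>.5 else 0
E
```

```text
pics
0.0 [0.25004661 0.57226162 0.23046137] [-1.61989763e-04  2.04456122e-01  9.78875340e-01 -8.58734233e-04] -0.0187 0.08548009901441168
top carrier 0.75 [303. 199.] 1711 [ 0.558 -0.086  0.038] [[0.507, -0.162, 0.027], [0.621, -0.006, 0.103]]
top bore_block 0.93 [292. 204.] 693 [ 0.545 -0.049  0.097] [[0.513, -0.088, 0.032], [0.593, -0.01, 0.107]]
top plug 0.65 [390. 159.] 1970 [ 0.681 -0.349  0.024] [[0.606, -0.406, -0.001], [0.737, -0.275, 0.066]]
top post_grip 0.88 [302. 203.] 1767 [ 0.559 -0.086  0.037] [[0.506, -0.164, 0.019], [0.623, -0.007, 0.103]]
top rail 0.78 [261. 216.] 3867 [0.529 0.036 0.011] [[0.444, -0.232, 0.001], [0.648, 0.164, 0.032]]
top rail 0.46 [418. 203.] 471 [ 0.546 -0.418  0.004] [[0.47, -0.465, -0.006], [0.625, -0.369, 0.011]]
scene carrier 0.86 [253. 234.] 2313 [ 0.589 -0.079  0.04 ] [[0.531, -0.159, 0.027], [0.632, -0.007, 0.102]]
scene bore_block 0.96 [270. 226.] 1047 [ 0.582 -0.044  0.096] [[0.518, -0.09, 0.033], [0.601, -0.009, 0.104]]
scene plug 0.48 [268. 212.] 218 [ 0.565 -0.05   0.131] [[0.528, -0.064, 0.098], [0.571, -0.038, 0.157]]
scene post_grip 0.57 [254. 237.] 2410 [ 0.589 -0.08   0.039] [[0.528, -0.163, 0.023], [0.633, -0.008, 0.102]]
scene rail 0.83 [301. 240.] 4650 [0.561 0.023 0.012] [[0.458, -0.231, 0.002], [0.663, 0.167, 0.032]]
```

View pics/top0.png

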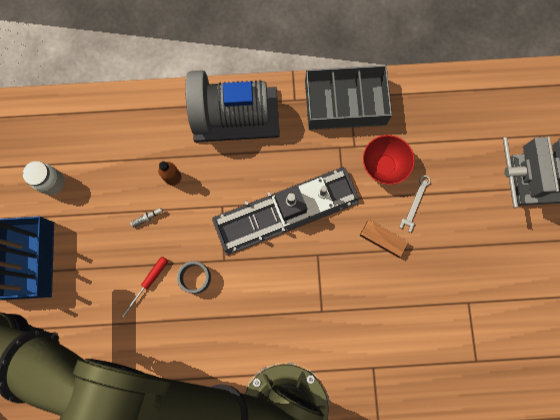

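View pics/scene0.png

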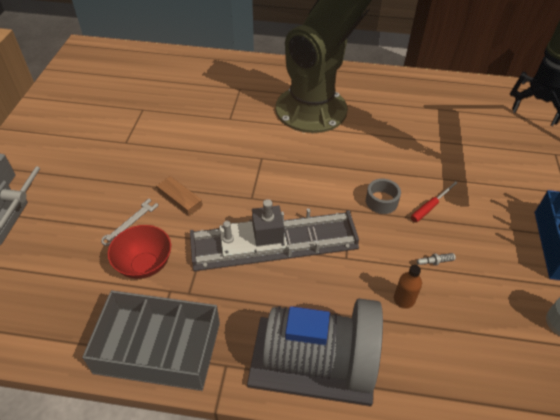

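The top view shows the rail running from (340,185) to (225,240), with the carrier at its right end, the post at (322,188) and the plug at (291,200). Travel is to the left, towards +y. The bowl at (388,160) is clear of the post.

Run:
```python
from h import *
P=[]
for c in ["top","scene"]:
    d=np.load(f"{c}0.npy");v,u=np.nonzero(d>0);w=world(c,d[v,u],np.c_[u,v])
    k=(w[:,0]>.4)&(w[:,0]<.72)&(w[:,1]>-.27)&(w[:,1]<.22);w=w[k]
    # rail footprint
    r=w[(w[:,2]>.008)&(w[:,2]<.06)]
    rc=cv2.minAreaRect(r[:,:2].astype(np.float32));print(c,"rail",rc)
    b=w[(w[:,2]>.092)&(w[:,2]<.108)];
    print("z.1",len(b),cv2.minAreaRect(b[:,:2].astype(np.float32)))
    h=w[(w[:,2]>.115)&(w[:,2]<.17)];print("handle",len(h),h.mean(0),h.min(0),h.max(0))
    P.append(rc)
    im=cv2.imread(f"pics/{c}0.png")
cv2.imwrite("pics/crop.png",np.vstack([cv2.resize(cv2.imread("pics/top0.png")[160:260,205:365],None,fx=4.5,fy=3,interpolation=2),cv2.resize(cv2.imread("pics/scene0.png")[190:280,180:365],(720,290),interpolation=2)]))
```

```text
top rail ((0.5564138293266296, -0.024499088525772095), (0.3001776933670044, 0.4963916838169098), 1.4212878942489624)
z.1 564 ((0.5651330947875977, -0.08224291354417801), (0.070980004966259, 0.1414664387702942), 18.540245056152344)
handle 71 [ 0.55129542 -0.04821146  0.14678433] [ 0.54291982 -0.05980576  0.11569248] [ 0.56254891 -0.03807295  0.15897552]
scene rail ((0.5391644239425659, -0.0156821608543396), (0.22847537696361542, 0.4965837001800537), 6.329107284545898)
z.1 634 ((0.5678004622459412, -0.0853886604309082), (0.07598574459552765, 0.1446622759103775), 15.531208038330078)
handle 147 [ 0.56296656 -0.05033232  0.14152153] [ 0.5475457  -0.06111358  0.11605777] [ 0.5707426  -0.03977883  0.1582563 ]
```

View pics/crop.png

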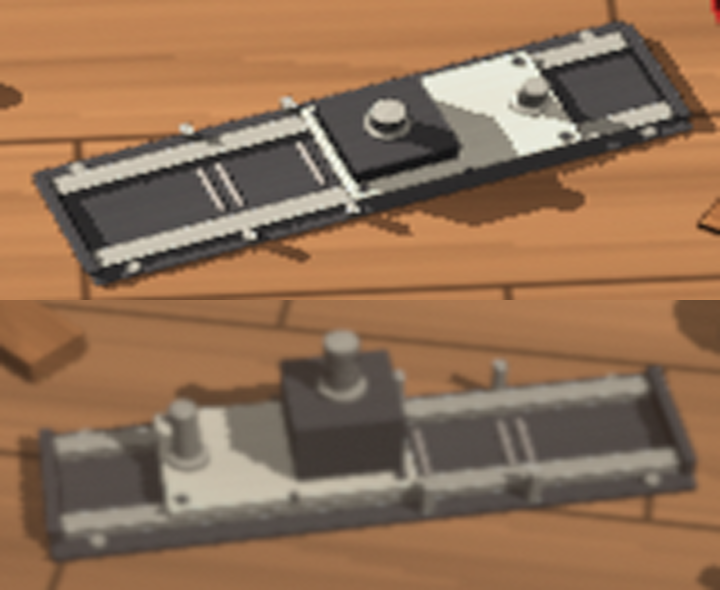

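The crop shows the first pair of index plates just ahead of the carrier's leading edge, with the second pair 70 mm further on. Next I go above for a close wrist look.

```bash
cat >> h.py <<'E'
from scipy.spatial.transform import Rotation as Ro
def quat(yaw,flip=1):
    y=flip*np.array([np.cos(yaw),np.sin(yaw),0]);z=np.array([0,0,-1.]);x=np.cross(y,z)
    q=Ro.from_matrix(np.c_[x,y,z]).as_quat();return np.r_[q[3],q[:3]]
def wristcloud():
    s=get_state();i=vision.camera_info("wrist");p,d=vision.grab_frame("wrist")
    K=np.array(i["mtx"]);H=np.array(i["hand_eye"]);q=s["eef_rot"]
    R=Ro.from_quat(np.r_[q[1:],q[0]]).as_matrix()
    v,u=np.mgrid[0:420,0:560]
    c=np.dstack([(u-K[0,2])/K[0,0]*d,(v-K[1,2])/K[1,1]*d,d])
    w=(c@H[:3,:3].T+H[:3,3])@R.T+s["tcp_pos"];w[d<=0]=np.nan
    return p,d,w
E
python3 - <<'E'
from h import *
print(vision.camera_info("wrist")["hand_eye"])
for f in (1,-1):
    j=ctrl.ik([.565,-.06,.36],quat(.3,f));print(f,None if j is None else np.round(j,2))
    for z in (.07,.13):
      j=ctrl.ik([.55,-.02,z],quat(.3,f));print(f,None if j is None else np.round(j,2))
f=min((1,-1),key=lambda f:9 if ctrl.ik([.56,-.05,.36],quat(.3,f)) is None else np.abs(ctrl.ik([.56,-.05,.36],quat(.3,f))[6]))
ctrl.movep([.565,-.05,.36],quat(.3,f));print(f,get_state()["time"],get_state()["tcp_pos"])
p,d,w=wristcloud();cv2.imwrite("pics/w1.png",p);np.savez("w1.npz",p=p,d=d,w=w)
E
```

```text
[[-3.26867883e-04 -9.47658958e-01 -3.19284187e-01  8.24379595e-02]
 [ 9.99999637e-01 -5.61001862e-04  6.41342992e-04  3.48018502e-04]
 [-7.86893456e-04 -3.19283862e-01  9.47658798e-01 -1.42416261e-01]
 [ 0.00000000e+00  0.00000000e+00  0.00000000e+00  1.00000000e+00]]
1 [-0.19  0.36  0.39  1.42 -0.14  1.39  0.5 ]
1 [-0.11  0.58  0.15  1.9  -0.13  0.67  0.42]
1 [-0.13  0.5   0.18  1.84 -0.12  0.81  0.42]
-1 [-0.58  0.54  1.15  1.42 -0.49  1.49 -2.28]
-1 [ 0.42  0.65 -0.67  1.9   0.55  0.79  2.89]
-1 [-0.65  0.78  1.15  1.85 -0.81  1.08 -2.02]
1 3.1167 [ 0.56515995 -0.04861447  0.35965631]
```

View pics/w1.png

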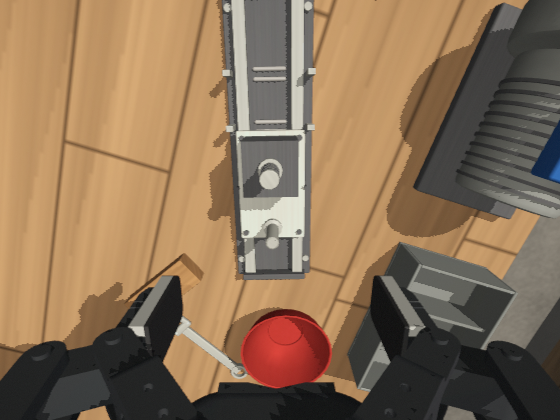

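The wrist view has travel pointing up. The index plates are at (230,128)/(311,127) for the next station and (226,73)/(312,71) for the last. The plug is at (270,175) and the post top at (272,228).

Run:
```python
from h import *
D=np.load("w1.npz");w=D["w"];p=D["p"]
def sel(v0,v1,u0,u1,z0,z1):
    a=w[v0:v1,u0:u1].reshape(-1,3);return a[(a[:,2]>z0)&(a[:,2]<z1)]
F=lambda a:(len(a),np.round(np.nanmean(a,0),4),cv2.minAreaRect(a[:,:2].astype(np.float32)))
print("block",F(sel(120,205,230,312,.094,.106)))
print("post top",F(sel(210,250,255,290,.092,.104)))
print("plug top",F(sel(150,195,250,290,.148,.162)))
print("plate",F(sel(120,245,225,320,.030,.040)))
for n,b in dict(L1=(118,138,222,236),R1=(118,138,304,320),L2=(62,84,216,232),R2=(62,84,304,320)).items():
    a=sel(*b,.036,.052);print(n,F(a) if len(a) else 0)
# gray edge fits along rail outer sides: table/rail height jump
for side in (0,1):
    E=[]
    for v in range(10,265):
        r=w[v,200:330];ok=np.nonzero((r[:,2]>.006)&(r[:,2]<.034))[0]
        if len(ok): E.append(r[ok[0] if side==0 else ok[-1],:2])
    E=np.array(E);l=cv2.fitLine(E.astype(np.float32),cv2.DIST_HUBER,0,.003,.003).ravel();l[:2]*=np.sign(l[1]);print("edge",side,l,"yaw",np.arctan2(-l[0],l[1]))
cv2.imwrite("pics/w1c.png",cv2.resize(p[50:250,200:340],None,fx=4,fy=3,interpolation=cv2.INTER_CUBIC))
```

```text
block (2666, array([ 0.5569, -0.0462,  0.0999]), ((0.5574142932891846, -0.04892156273126602), (0.06946153938770294, 0.07065238803625107), 18.394973754882812))
post top (140, array([ 0.5888, -0.1421,  0.0969]), ((0.5889491438865662, -0.14315804839134216), (0.016079671680927277, 0.01738659478724003), 17.175987243652344))
plug top (329, array([ 0.5574, -0.0477,  0.1544]), ((0.5578389167785645, -0.04869135096669197), (0.020551644265651703, 0.021667098626494408), 17.95758819580078))
plate (3335, array([ 0.5759, -0.0986,  0.0358]), ((0.5648773312568665, -0.08184096962213516), (0.10786867141723633, 0.1673232764005661), 18.473247528076172))
L1 (48, array([ 0.4914, -0.0224,  0.0434]), ((0.49116986989974976, -0.022169891744852066), (0.009782543405890465, 0.007504772394895554), 16.983625411987305))
R1 (53, array([0.5947, 0.0119, 0.0432]), ((0.5930224061012268, 0.010860711336135864), (0.01554589718580246, 0.008974816650152206), 37.11615753173828))
L2 (56, array([0.4698, 0.0435, 0.043 ]), ((0.4694647192955017, 0.043423205614089966), (0.010229663923382759, 0.007077389862388372), 18.55019760131836))
R2 (56, array([0.5733, 0.078 , 0.0438]), ((0.5733082890510559, 0.0781252384185791), (0.009250876493752003, 0.007347537204623222), 17.741300582885742))
edge 0 [-0.3151098   0.94905525  0.48188233 -0.0073268 ] yaw 0.32057232
edge 1 [-0.31366718  0.949533    0.60829246 -0.01326947] yaw 0.31905267
```

View pics/w1c.png

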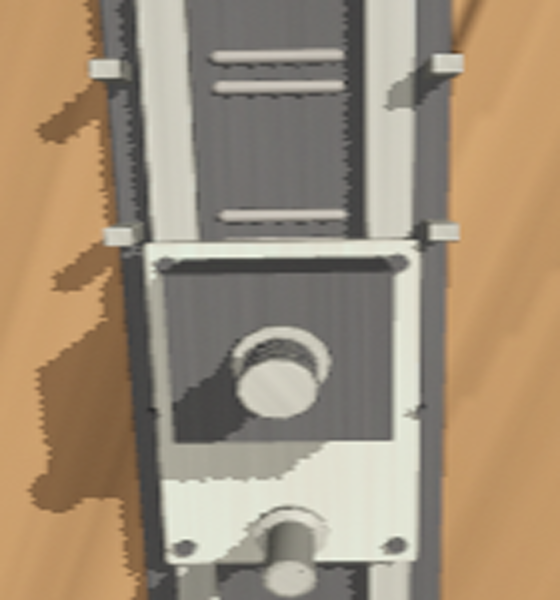

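Yaw is 0.32 rad, and the station is at about (0.5433, -0.0055), agreed by both plate pairs. The carrier origin is at about (0.5695, -0.0845), so it has about 83 mm to go. Next I grip the post and slide the carrier.

Run:
```python
from h import *
q=quat(.32);u=np.array([-np.sin(.32),np.cos(.32),0])
post=np.array([.5890,-.1432,0]);st=np.array([.5433,-.0055,0])
z=.061
ctrl.movep(post+[0,0,.16],q)
ctrl.movel(post+[0,0,z],max_speed=.1)
print(get_state()["contact_force"])
ctrl.close_gripper(60)
s=get_state();print(s["time"],s["tcp_pos"],s["width"],s["gripper_force"],s["contact_force"])
post2=st-.062*u; tot=(post2-post)@u;print("travel",tot)
for k,v in ((tot-.02,.08),(tot-.008,.03),(tot,.03)):
    t=post+k*u;t[2]=z;ctrl.movel(t,max_speed=v)
    s=get_state();print(k,s["tcp_pos"],((s["tcp_pos"]-post)@u),"F.u",s["contact_force"]@u,s["contact_force"],s["width"])
ctrl.pause(.3);s=get_state();print(s["time"],(s["tcp_pos"]-post)@u,s["contact_force"]@u,s["wrist_torque"])
```

```text
[-0.39767751 -0.06882882  1.40077579]
5.8333 [ 0.58846443 -0.14362872  0.06129071] 0.01619738202739362 59.006763151846826 [-3.53684271 -1.20976553  4.10726245]
travel 0.08308540889010865
0.06308540889010865 [ 0.5679061  -0.08175248  0.061224  ] 0.06496359306059783 F.u 0.49920999443290986 [-5.25021266 -1.21395738  8.40047877] 0.016498735987183225
0.07508540889010865 [ 0.56528494 -0.07372002  0.06126334] 0.07341282428585498 F.u -7.465707510163375 [-1.04081831 -8.20988555  4.06962819] 0.01675128303933275
0.08308540889010865 [ 0.56200611 -0.06386011  0.06125116] 0.08380361296867875 F.u -1.7244195584630926 [-4.54039135 -3.32127815  7.29598056] 0.01630533360382623
8.0417 0.08386443396767583 -1.3070318881724572 [-0.6163656   0.91885585  0.02031147]
```

The detent resistance showed about 10 mm before the station and then dropped, as it should. Now I release, rise and check.

Run:
```python
from h import *
q=quat(.32);u=np.array([-np.sin(.32),np.cos(.32),0]);a=np.array([np.cos(.32),np.sin(.32),0])
st=np.array([.5433,-.0055,0])
ctrl.ungrasp()
s=get_state()["tcp_pos"]; ctrl.movel([s[0],s[1],.2],max_speed=.2)
b=st-.09*u; b[2]=.30; ctrl.movep(b,q); ctrl.pause(.2)
p,d,w=wristcloud();cv2.imwrite("pics/w2.png",p);np.savez("w2.npz",p=p,w=w)
W=w.reshape(-1,3);r=W-st;al=r@u;ac=r@a;z=W[:,2]
k=(np.abs(ac)<.02)&(z>.146)&(z<.165)&(np.abs(al-.038)<.03);print("plug top",k.sum(),W[k].mean(0),al[k].mean(),ac[k].mean(),np.percentile(z[k],[5,95]))
k=(np.abs(ac)<.05)&(z>.095)&(z<.105)&(np.abs(al-.038)<.05);print("block al/ac",al[k].min(),al[k].max(),ac[k].min(),ac[k].max())
k=(np.abs(ac)<.02)&(z>.092)&(z<.104)&(np.abs(al+.062)<.02);print("post",al[k].mean(),ac[k].mean())
for sg in(1,-1):
  for o in (0,.07):
    k=(np.abs(ac-sg*.054)<.02)&(z>.040)&(z<.05)&(np.abs(al-o)<.012);print("idx",sg,o,k.sum(),al[k].mean(),ac[k].mean())
print(get_state()["time"])
cv2.imwrite("pics/w2c.png",cv2.resize(p[30:330,160:400],(720,600),interpolation=cv2.INTER_CUBIC))
```

```text
plug top 704 [0.53120569 0.03007847 0.15435075] 0.03757680942950273 -0.0002885507250440091 [0.15102245 0.15597892]
block al/ac 0.0032398141607880614 0.07314892687544199 -0.03515632887094387 0.03493207346225912
post -0.06124541956151173 -2.7232986727821605e-05
idx 1 0 83 0.00015441016687850264 0.05349471209652432
idx 1 0.07 89 0.06998490554621832 0.05449910777628598
idx -1 0 81 7.059593233057751e-05 -0.053510862044649596
idx -1 0.07 87 0.06991819926296376 -0.05472733255740723
10.3083
```

View pics/w2.png

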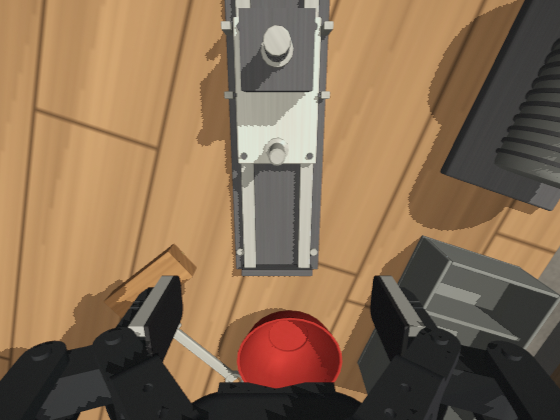

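The block centre is 38.2 mm ahead of the station, so the carrier is seated within about 0.2 mm, with the index plates at rows 95 and 25. The plug top at z ≈ 0.155 is still home. Next I grip the plug and check the side force before lifting.

Run:
```python
from h import *
q=quat(.32);u=np.array([-np.sin(.32),np.cos(.32),0]);a=np.array([np.cos(.32),np.sin(.32),0])
g=np.array([.5433,-.0055,0])+.0379*u-.0001*a
ctrl.movep(g+[0,0,.22],q); ctrl.movel(g+[0,0,.115],max_speed=.1); ctrl.pause(.2)
def rep(n):
    s=get_state();f=s["contact_force"];print(n,round(s["time"],2),np.round(s["tcp_pos"],4),"F u,a,z",np.round([f@u,f@a,f[2]],2),"M",np.round(s["wrist_torque"],2),round(s["width"],4),round(s["gripper_force"],1))
rep("down"); ctrl.close_gripper(40); ctrl.pause(.3); rep("grip")
s=get_state();x0=s["tcp_pos"].copy()
ctrl.movel([g[0],g[1],.120],max_speed=.02); ctrl.pause(.2); rep("up5")
```

```text
down 12.36 [0.5316 0.0305 0.1155] F u,a,z [ 0.3   0.03 -0.28] M [-0.04  0.02 -0.01] 0.0855 0.0
grip 13.26 [0.5312 0.0304 0.1151] F u,a,z [-0.34 -1.09  2.71] M [-0.08  0.22 -0.  ] 0.0207 39.1
up5 13.86 [0.5312 0.0305 0.1199] F u,a,z [ 0.02  0.16 -2.72] M [-0.02 -0.03  0.  ] 0.0212 39.2
```

The side force is nearly zero and the load is just the plug's weight, so I lift the rest of the way.

Run:
```python
from h import *
u=np.array([-np.sin(.32),np.cos(.32),0]);a=np.array([np.cos(.32),np.sin(.32),0])
g=np.array([.5433,-.0055,0])+.0379*u-.0001*a
ctrl.movel([g[0],g[1],.1455],max_speed=.03); ctrl.pause(.5)
s=get_state();f=s["contact_force"];print(s["time"],s["tcp_pos"],"F",f@u,f@a,f[2],s["wrist_torque"],s["width"],s["gripper_force"],np.abs(s["qd"]).max())
p,d=vision.grab_frame("scene");cv2.imwrite("pics/s3.png",cv2.resize(p[150:290,180:366],(797,600),interpolation=cv2.INTER_CUBIC))
```

```text
15.3583 [0.53131511 0.03045095 0.14549594] F -0.010331334407643734 -0.45414269087021164 -2.4533062101916907 [-0.00793194 -0.03940923  0.01682229] 0.021142132643025665 39.15030777454376 0.0021877434223425657
```

View pics/s3.png

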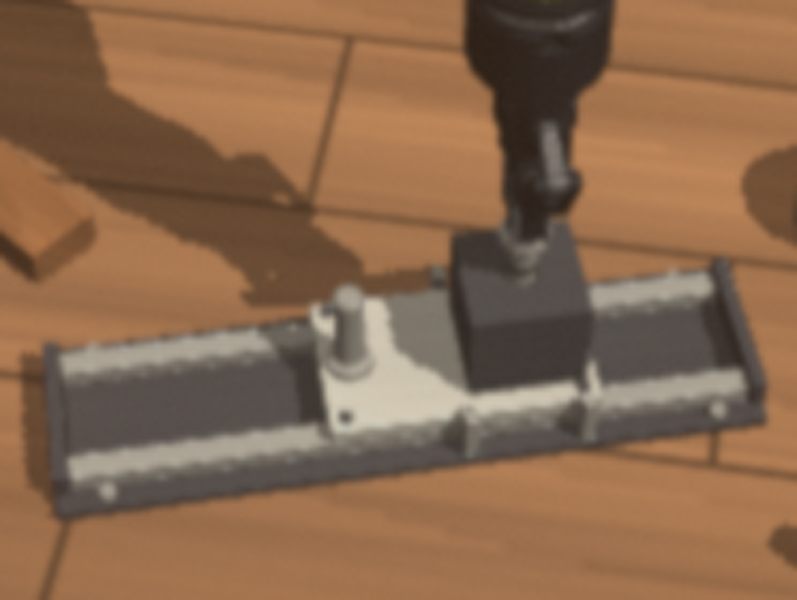

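The carrier sits between the first index plates (post at (348,320)), and the gripper holds the plug above the block at (525,245). I check the collar height with depth.

Run:
```python
from h import *
p,d=vision.grab_frame("scene");v,u=np.nonzero(d>0);w=world("scene",d[v,u],np.c_[u,v])
c=np.array([.5313,.0304]);k=(np.hypot(*(w[:,:2]-c).T)<.022)&(w[:,2]>.103)&(w[:,2]<.18)
rows=v[k]
uu=np.array([-np.sin(.32),np.cos(.32)])
for r in np.unique(rows):
    m=k&(v==r);print(r,np.round(w[m,2].mean(),4),u[m].min(),u[m].max(),"width",np.round(np.ptp(w[m,:2]@uu),4),p[r,u[m]].mean(1).astype(int))
cv2.imwrite("pics/s4.png",cv2.resize(p[190:232,275:330],(786,600),interpolation=cv2.INTER_NEAREST))
```

```text
187 0.1774 297 297 width 0.0 [86]
188 0.1779 297 297 width 0.0 [80]
189 0.174 297 297 width 0.0 [80]
190 0.1729 297 298 width 0.0014 [80 49]
191 0.1685 297 298 width 0.0018 [78 51]
192 0.1714 297 298 width 0.0007 [74 47]
193 0.1671 297 298 width 0.0006 [72 46]
194 0.1665 297 298 width 0.0005 [71 47]
195 0.163 297 298 width 0.0 [73 50]
196 0.1649 297 299 width 0.0015 [80 54 47]
197 0.1617 297 299 width 0.0012 [93 63 49]
198 0.1674 298 300 width 0.0007 [70 54 55]
199 0.1653 298 300 width 0.0019 [73 59 61]
200 0.1624 298 300 width 0.0022 [73 59 63]
201 0.1577 297 308 width 0.0211 [97 67 59 63 55 81]
202 0.1546 297 308 width 0.0207 [92 67 59 64 54 87]
203 0.15 296 308 width 0.0249 [92 90 73 67 64 53 91]
204 0.1484 296 308 width 0.0246 [80 88 83 73 65 53 44 90]
205 0.1451 296 308 width 0.026 [71 86 87 77 70 57 61 86]
206 0.1396 296 307 width 0.025 [ 64  77  84  82  78  73 102  89]
207 0.1369 297 307 width 0.0237 [ 68  77  84  91  96 100 113 130 131 119  99]
208 0.1353 298 306 width 0.0192 [ 69  79  95 103 109 117 124 118 106]
209 0.1271 298 309 width 0.0294 [ 62  71  84  92 100 109 114 103  81]
210 0.1188 298 305 width 0.0153 [ 57  66  74  82  94 103 107  95]
211 0.1169 298 305 width 0.0163 [ 54  62  73  85  97 103  98  85]
212 0.1125 294 305 width 0.0257 [62 52 55 67 78 87 90 84 76]
213 0.1105 298 304 width 0.0139 [56 56 59 65 72 80 84]
214 0.1066 299 303 width 0.009 [67 69 75 85 95]
215 0.1049 299 309 width 0.0241 [ 74  90  97 100  81]
218 0.1057 305 305 width 0.0 [80]
```

View pics/s4.png

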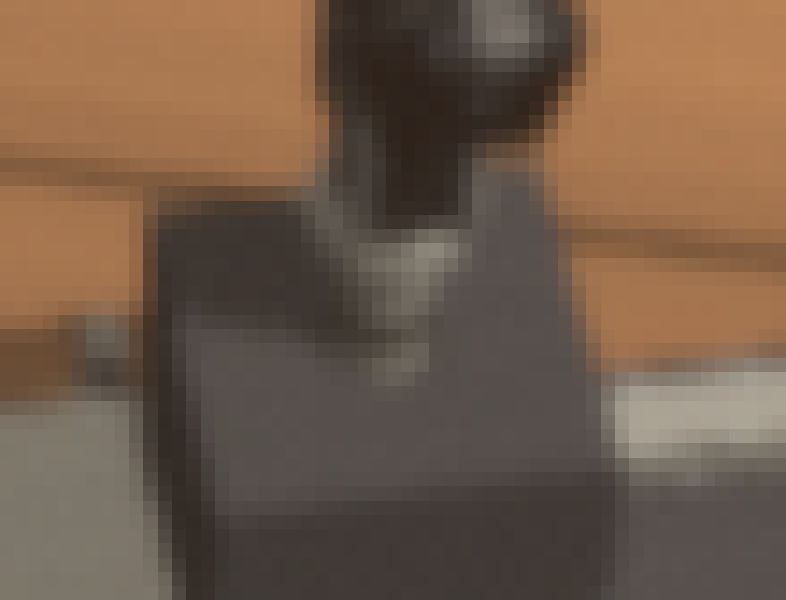

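Collar underside is at about z ≈ 0.13. The dark groove shows at z ≈ 0.11, at (380,340), with bright shank below it and above the mouth, so I hand in.

```bash
python3 -c "
from station import ticket;print(ticket.close_job())"
```

```text
the job is handed in; nothing more can be done
None
```

I handed the job in with the carrier clicked into the next station (within about 0.2 mm by the wrist camera) and the plug gauge drawn about 30 mm, groove clear of the bore, lower end still in it and held steady; the hand-in call returned no verdict.

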